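# Open the polishing-paste jar

## Robot

A 6-joint arm with a two-finger parallel gripper is mounted at the origin on the work surface. World frame = base frame: x ahead of the robot, y to its left, z up, the work surface at z = 0. Lengths are in m, angles in rad, forces in N, time in s.
With the tool pointing down it reaches from about 0.25 to 0.725 m from the base axis. Payload 4 kg.
Tool frame: the origin (TCP) lies midway between the tips of the shut fingers; the grasp point (between the pads) lies 19 mm behind it; y points along the fingers, z is the direction in which the jaws open and shut, and the axes are right-handed (so a half turn about y gives the same grasp; the last joint's range is limited). The gripper opens to 85 mm and grips with 20 to 120 N. Pads are 22 mm wide; open, the fingers measure 114 mm over their backs; the gripper's body (76 mm by 85 mm) begins 54 mm behind the grasp point. The pads swing forward as they close: fully open they stand 13 mm farther back than shut.
Start: joints at [1.305, 0.241, 0.005, 1.335, 0, 1.571], TCP at [0.131, 0.482, 0.231] pointing down, gripper open.
Joint ranges: [-2.72, 2.72], [-1.05, 1.87], [-1.09, 1.28], [-1.99, 2.15], [-1.42, 1.44], [-3.14, 3.14]. Speed limits (rad/s): [2.79, 2.79, 3.14, 3.14, 3.14, 3.14].

## Interface

Orientations are given as a unit quaternion [x, y, z, w].
In Python, from workcell import bot gives the robot as it stands. The module is installed in compiled form; this text tells all that it offers.
- The arm moves only by the shell command python3 -m handwheel 'ROWS' [OPENING]. ROWS is JSON, a list of rows, each a list of 6 numbers: the shift along the tool's x, y, z in units of 25 mm (1.0 is 25 mm), then the turn, a rotation vector about the tool's x, y, z in units of 10 degrees (1.0 is 10 degrees). A call has exactly 5 rows; each row is the pose to reach, as a shift and turn from the pose commanded when the call began, along the tool's axes at that moment; what a row does not reach only later rows make up. A row lasts 1/8 s, in which the tool goes at most 62.5 mm and 10.7 degrees, less where a joint would pass 70% of its speed; a pose out of reach is approached as far as the arm can. A call with a gripper value outside its range is refused whole. OPENING is the gripper command: -1 is shut, 1 is fully open, values between are in proportion, set as the call begins (- or left out, the last holds). The fingers move at their own pace and stop on an object; the grip force is fixed at half the most. Time passes only in rows, so rows that repeat a pose let the fingers close, or fill a call up. It gives the time, the measured TCP pose, the force and the opening at its end, in the units of the state.
- bot.get_obs(): the state, without advancing time (a new reading comes with each control period).
- bot.camera(name): name is "scene" or "top" or "wrist"; returns a dict with "color" (420x560x3 uint8, red, green, blue), "fx", "fy", "cx", "cy" (pixels), "rvec" (rotation vector, rad) and "tvec" (3), from world to camera coordinates, as OpenCV has them. Camera axes: x right, y down, z forward; pixel columns grow to the right and rows downward; lengths in m; the calibration is good to about 2 mm. A picture is of the moment at which its call begins. There is no depth.
- bot.job_done(): hands the job in, once; it reports no verdict.
The state is a dict: "clock": time; "joint_pos": joint angles; "joint_vel": joint speeds; "tau": joint torques, N m; "eef_pos": TCP position; "tool_rot": TCP orientation; "ft_force": force on the tool from outside, world axes, zero at the start; "ft_torque": the same for the moment, N m; "grip_width": finger opening in m.
Only numpy, scipy, OpenCV 4.12 (cv2) and the standard library are available. Lean on these libraries where they do the work, as an engineer would, in place of code of your own. Each camera call takes 0.05 s, during which the arm holds its last target.

## Task

Tip the loose lid of the blue box up by its orange tab until it stands clearly slanted with its far edge still on the box, then lift it off and lay it flat, tab up, on the rubber mat and let go of it. Then unscrew the tight yellow cap of the jar standing in the box, about a third of a turn anticlockwise seen from above, until its thread is free, keeping the jar down in the square seat that braces it, and only then lift the cap. Finish while still holding the cap level in the gripper just above the jar's mouth, a few centimetres clear of it, and leave everything else on the bench undisturbed.

Things in the scene. Friction and masses are not known exactly. Their poses are not given: they have to be found in the camera images.
- box: blue open-topped steel box bolted down, 160 x 160 mm, 92 mm high, walls and floor 5 mm (inside 150 x 150 mm); origin at the centre of its underside, z up. On its floor in the middle an aluminium frame, square to the box (59 mm wide inside, 25 mm tall), holds the jar's square foot, so the jar can turn 3 degrees at most
- lid: loose grey square lid on the box's rim, plate 164 x 164 x 4 mm, about 180 g; origin at the centre of the plate's underside, z up. A rim 144 mm square, 6 mm deep, under it fits in the box with 3 mm play; laid flat, the plate is 6 mm up. Orange tab 12 mm thick (along x), 44 mm wide (y), 55 mm from centre to -x, top 42 mm above the plate's underside. Its -x side faces roughly the robot
- lid_tab (a point): point to pinch the tab: middle of its thickness and width, 28 mm above the underside of the lid's plate (24 mm above the plate, 14 mm below the tab's top); axes as the lid
- lid_back (a point): middle of the lid's far (+x) edge, on the plate's underside, 82 mm from the lid's centre; the natural pivot when the lid is tipped; axes as the lid
- mat: black rubber mat with a thin yellow border, 200 x 200 mm, 3 mm thick, fixed flat on the bench; origin at the centre of its underside; the lid is to be laid on it
- jar: amber jar, about 500 g, loose in the seat of the box; square body 56 x 56 x 45 mm, round neck 44 mm in diameter up to 74 mm; origin at the centre of its underside (5 mm above the box's), z up. A sprung white sealing disc in its mouth pushes the cap up (about 11 N when tight, so turning takes up to 0.6 N m); once open it stands 79 mm above the jar's underside
- jar_mouth (a point): centre of the jar's mouth, on the rim of the neck, 74 mm above the jar's underside
- cap: yellow screw cap, 60 mm across, 22 mm high, 60 g, black line on top from the centre along +x; origin at the centre of its lower edge (56 to 58 mm above the jar's underside when tight), z up. From the jar's x axis to the cap's, anticlockwise from above, it starts at 14 to 34 degrees; the thread is free at 118 to 172 (then a stop). Turns at constant height too. Lifted sooner, it lifts the jar
- cap_mark (a point): point on the cap's top over one lug, at the outer end of the black line: 25 mm from the axis along the cap's x, 22 mm above the cap's lower edge
- copper_bowl: copper bowl, 90 mm across and 45 mm high, origin under its foot; leave alone
- copper_cup: copper cup, 72 mm across and 80 mm high, origin under its foot; leave alone
- compound_bar: green bar of polishing compound, 50 x 110 x 30 mm, origin under its centre; leave alone
- spare_jar: closed round jar, 60 mm across and 90 mm high, white cap, origin under its foot; leave alone; it stands on the bench, not in the box
- brush: hand brush lying on the bench, leave alone
- wrench: steel wrench lying on the bench, leave alone
- felt_cone: grey felt polishing cone, 60 mm across and 85 mm high, origin under its foot; leave alone
Not all that is in view belongs to the job. What is meant by the lid is not brown or red, and is the larger of those in its own colour.

How it is judged:
By the outcome, as a careful person would: the job done as asked, in the order asked, and still so for the second after the job is handed in, while the arm keeps its last pose, push and grip.
It also fails if it takes over 58 s, if anything falls off the work surface, if the arm or the gripper's body presses on something with over 40 N, if the wrist force passes 120 N, or if a joint passes its speed limit or range.

## Working session

There is one attempt and no reset: what is moved stays moved. The work goes in short steps, Python scripts to look and compute and a shell command to move; the robot and the scene stay as the last step left them, time stands still between calls to the robot, and variables do not carry over. Pictures are saved under pics/ and viewed, and the job is handed in when it is done.

```bash
mkdir -p pics; cat > h.py <<'E'
import numpy as np,cv2
from scipy.spatial.transform import Rotation as R
from workcell import bot
def snap(n,f):
    c=bot.camera(n); cv2.imwrite(f'pics/{f}.png',c['color'][:,:,::-1])
    np.savez(f'pics/{f}.npz',**{k:v for k,v in c.items() if k!='color'}); return c
def ray(f,u,v):
    c=np.load(f'pics/{f}.npz'); Rm=cv2.Rodrigues(c['rvec'])[0]
    d=Rm.T@np.array([(u-c['cx'])/c['fx'],(v-c['cy'])/c['fy'],1.]); o=-Rm.T@c['tvec'].ravel(); return o,d/np.linalg.norm(d)
def atz(f,u,v,z):
    o,d=ray(f,u,v); return o+d*(z-o[2])/d[2]
def tri(*obs):
    A=np.zeros((3,3));b=np.zeros(3);L=[]
    for o_ in obs:
        o,d=ray(*o_);P=np.eye(3)-np.outer(d,d);A+=P;b+=P@o;L.append((o,d,P))
    x=np.linalg.solve(A,b); return x,[np.linalg.norm(P@(x-o)) for o,d,P in L]
def proj(f,X):
    c=np.load(f'pics/{f}.npz'); Rm=cv2.Rodrigues(c['rvec'])[0]; p=Rm@np.array(X)+c['tvec'].ravel()
    return c['fx']*p[0]/p[2]+c['cx'],c['fy']*p[1]/p[2]+c['cy']
def crop(f,x0,y0,x1,y1,k,out):
    im=cv2.imread(f'pics/{f}.png')[y0:y1,x0:x1]; cv2.imwrite(f'pics/{out}.png',cv2.resize(im,None,fx=k,fy=k,interpolation=cv2.INTER_CUBIC))
E
python3 - <<'E'
from h import *
for n in ['scene','top','wrist']: c=snap(n,n+'0'); print(n,c['fx'],c['rvec'].ravel(),c['tvec'].ravel())
o=bot.get_obs(); print({k:np.round(v,3) for k,v in o.items()}); print(R.from_quat(o['tool_rot']).as_matrix().round(3))
E
```

```text
scene 391.9522163871872 [ 1.81397761  2.03641323 -0.56099411] [ 0.03736578 -0.39353851  1.66667727]
top 421.4034113592339 [ 2.14848895 -2.20969505  0.07074931] [0.0276696  0.52415751 1.32694518]
wrist 347.33146150267964 [-2.28906396 -1.7494281  -0.27328192] [-0.50015166 -0.04116978  0.38056302]
{'clock': np.float64(0.15), 'joint_pos': array([ 1.305,  0.241,  0.004,  1.335, -0.   ,  1.571]), 'joint_vel': array([-0.   , -0.004,  0.004, -0.001, -0.001, -0.001]), 'tau': array([ 0.0000e+00, -3.7264e+01,  2.5264e+01,  1.2000e-02,  0.0000e+00,
        0.0000e+00]), 'eef_pos': array([0.131, 0.482, 0.231]), 'tool_rot': array([ 0.701, -0.094,  0.094, -0.7  ]), 'ft_force': array([-0.912, -0.383,  0.401]), 'ft_torque': array([-0.001,  0.029,  0.03 ]), 'grip_width': np.float64(0.086)}
[[ 0.965 -0.     0.263]
 [-0.263 -0.002  0.965]
 [ 0.    -1.    -0.002]]
```

View pics/scene0.png

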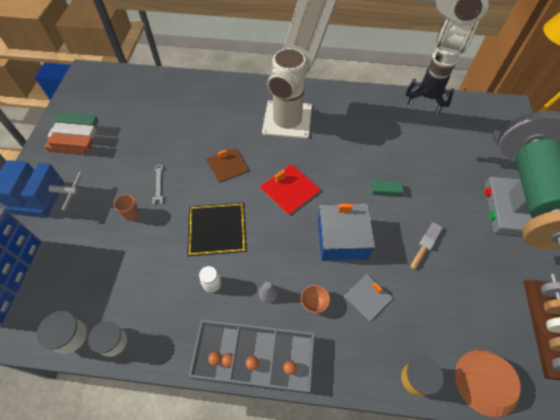

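View pics/top0.png

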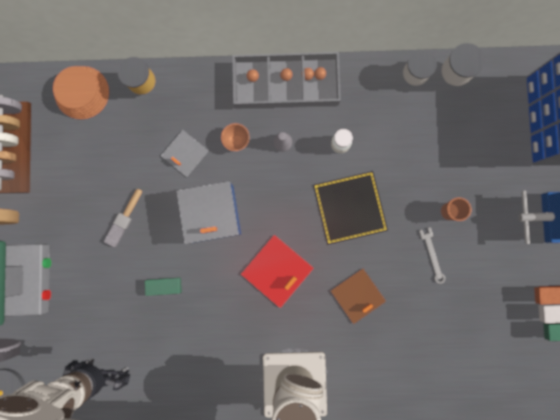

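View pics/wrist0.png

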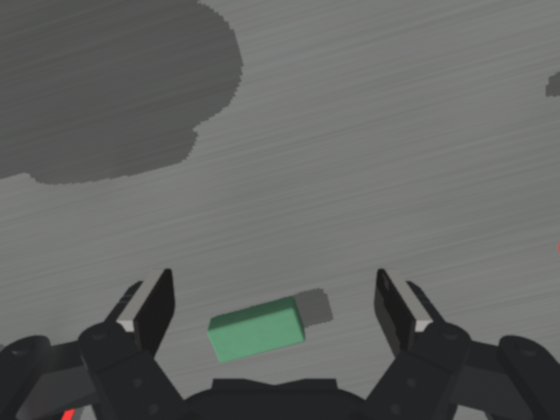

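Candidates for the lid, by pixel in the scene view:
- grey plate on the blue box (345,225)
- smaller grey plate on the bench (368,298)
- red plate (290,189)
- brown plate (227,164)

The grey plate on the box fits: it is neither brown nor red, and it is the larger of the two grey ones. I'll confirm this in enlarged crops.

```bash
python3 - <<'E'
from h import *
crop('scene0',295,185,415,330,4,'c1'); crop('top0',150,120,270,255,4,'c2'); crop('top0',300,160,400,255,5,'c3')
E
```

```text
(no output)
```

View pics/c1.png

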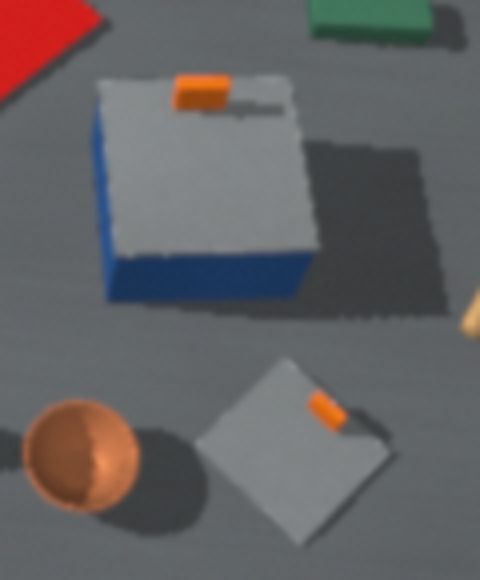

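View pics/c2.png

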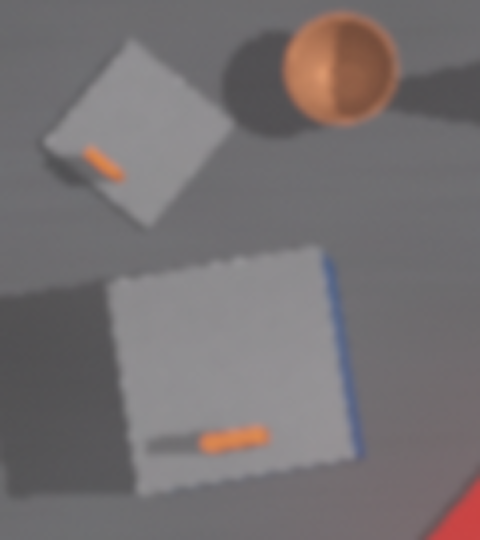

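View pics/c3.png

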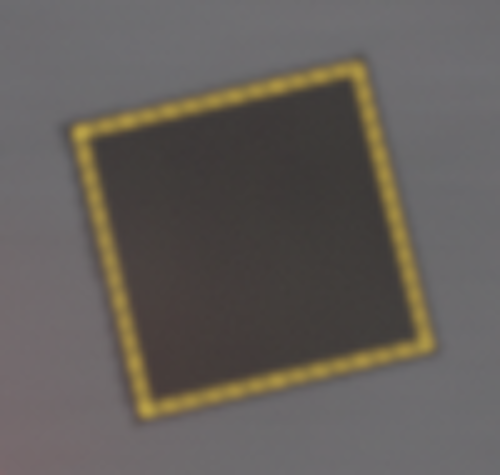

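The crops confirm it. The grey lid on the blue box measures about 54 px across in the top view against about 36 px for the bench lid, so it is the larger. Its tab is at top (208.5,230), and the mat centre is at top (350.5,207.5).

```bash
python3 - <<'E'
from h import *
T=[(184.25,243.5),(240,234.5),(230.75,182),(177.5,190.5)];S=[(367.5,204.25),(319.5,205.5),(323,248.75),(374.5,246.75)]
P=[]
for t,s in zip(T,S):
    x,r=tri(('top0',*t),('scene0',*s)); P.append(x); print(x.round(4),np.round(r,4))
P=np.array(P); print('c',P.mean(0)); d=(P[2]+P[3]-P[0]-P[1])/2; print(np.linalg.norm(d),np.degrees(np.arctan2(d[1],d[0])))
d=(P[0]+P[3]-P[1]-P[2])/2; print(np.linalg.norm(d),np.degrees(np.arctan2(d[1],d[0]))-90)
# tab top centre
x,r=tri(('top0',150+235/4,120+440/4),('scene0',295+202/4,185+85/4)); print('tab',x,r)
M=np.array([atz('top0',*p,.003) for p in [(314.4,185),(372.4,171.6),(387.4,229.4),(328.6,243)]]);print(M.round(4),M.mean(0))
for i in range(4): 
  e=M[(i+1)%4]-M[i];print(np.linalg.norm(e),np.degrees(np.arctan2(e[1],e[0])))
# other things in top view
for n,p in dict(bowl=(235,138),cone=(284,142),spare=(342,140),redlid=(277,271),brown=(357,296)).items(): print(n,atz('top0',*p,.03).round(3))
E
```

```text
[0.4483 0.3197 0.0891] [0.0008 0.0008]
[0.4707 0.1539 0.0856] [0.0037 0.0037]
[0.6323 0.1771 0.0852] [0.0018 0.0018]
[0.6099 0.3396 0.0923] [0.0024 0.0024]
c [0.54030393 0.24757565 0.08802617]
0.1630441270426944 7.595177020431546
0.16576562591144559 7.763762944162522
tab [0.48546311 0.23994499 0.12071086] [np.float64(0.0017726845452419007), np.float64(0.001772684545241906)]
[[ 0.628  -0.0855  0.003 ]
 [ 0.6664 -0.2754  0.003 ]
 [ 0.4771 -0.3155  0.003 ]
 [ 0.4386 -0.1249  0.003 ]] [ 0.55253283 -0.20035545  0.003     ]
0.19379793183804003 -78.56296501536193
0.19356994336665975 -168.0480068511574
0.19442727546519534 101.39616432340512
0.19342662233798036 11.765963494413324
bowl [0.784 0.167 0.03 ]
cone [0.766 0.009 0.03 ]
spare [ 0.767 -0.177  0.03 ]
redlid [0.355 0.043 0.03 ]
brown [ 0.271 -0.205  0.03 ]
```

```bash
cat >> h.py <<'E'
def Rdown(yaw,tilt=0):
    "tool y down, tool z at yaw deg; tilt about lid y axis (deg, +: near side up)"
    y=np.radians(yaw); z=np.array([np.cos(y),np.sin(y),0]); yy=np.array([0,0,-1.]); x=np.cross(yy,z)
    M=np.array([x,yy,z]).T; ax=np.cross([0,0,1],z)  # horizontal, left of z
    return R.from_rotvec(ax*np.radians(tilt))*R.from_matrix(M)
def rows(pos,Rt,cur=None):
    o=bot.get_obs(); p,q=(o['eef_pos'],R.from_quat(o['tool_rot'])) if cur is None else cur
    s=q.inv().apply(np.array(pos)-p)/.025; t=np.degrees((q.inv()*Rt).as_rotvec())/10
    print('ROW',np.round(np.r_[s,t],2), 'rows>=',max(np.linalg.norm(s)*25/62.5,np.linalg.norm(t)*10/10.7).round(1))
def st():
    o=bot.get_obs(); M=R.from_quat(o['tool_rot']).as_matrix(); print('t',round(float(o['clock']),2),'p',o['eef_pos'].round(4),'z',M[:,2].round(3),'y',M[:,1].round(3),'j',o['joint_pos'].round(2),'F',o['ft_force'].round(1),'T',o['ft_torque'].round(2),'w',round(float(o['grip_width']),4))
E
python3 - <<'E'
from h import *
rows([.45,.22,.27],Rdown(7.7))
E
```

```text
ROW [ 1.506e+01 -1.560e+00 -6.760e+00  1.000e-02  6.710e+00  1.000e-02] rows>= 6.6
```

```bash
python3 -m handwheel '[[2,-0.5,-0.9,0,0.9,0],[4,-0.8,-1.8,0,1.9,0],[6,-1.2,-2.7,0,2.8,0],[8,-1.5,-3.6,0,3.7,0],[10,-1.5,-4.5,0,4.7,0]]' 1; python3 - <<'E'
from h import *
st(); rows([.45,.22,.27],Rdown(7.7))
E
```

```text
clock: 0.78
eef_pos: [0.3444, 0.3072, 0.2693]
tool_rot: [-0.604, 0.367, -0.367, 0.605]
ft_force: [0.2, 0.7, 0.5]
grip_width: 0.0855
t 0.78 p [0.3444 0.3072 0.2693] z [0.887 0.461 0.001] y [ 0.001  0.001 -1.   ] j [ 0.73  0.15 -0.01  1.41  0.    1.82] F [0.2 0.7 0.5] T [0.11 0.02 0.03] w 0.0855
ROW [ 5.04 -0.03  2.14 -0.01  1.98 -0.  ] rows>= 2.2
```

```bash
python3 -m handwheel '[[1.3,0,0.5,0,0.5,0],[2.6,0,1.0,0,1.0,0],[3.8,0,1.6,0,1.5,0],[5.04,0,2.14,0,1.98,0],[5.04,0,2.14,0,1.98,0]]'; python3 - <<'E'
from h import *
st(); snap('wrist','w1')
E
```

```text
clock: 1.4
eef_pos: [0.4502, 0.2202, 0.2681]
tool_rot: [0.533, -0.465, 0.465, -0.532]
ft_force: [-0.5, -0.4, -0.1]
grip_width: 0.0858
t 1.4 p [0.4502 0.2202 0.2681] z [ 0.991  0.135 -0.001] y [-0.001 -0.001 -1.   ] j [ 0.46  0.23  0.09  1.43 -0.    1.89] F [-0.5 -0.4 -0.1] T [-0.03  0.02  0.03] w 0.0858
```

View pics/w1.png

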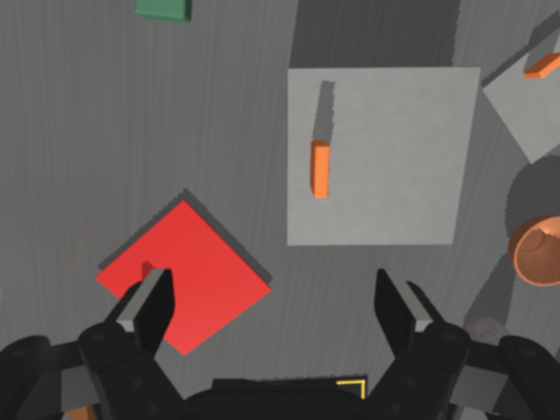

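```bash
python3 - <<'E'
from h import *
c=np.load('pics/w1.npz');Rm=cv2.Rodrigues(c['rvec'])[0];o=bot.get_obs();q=R.from_quat(o['tool_rot']).as_matrix()
C=-Rm.T@c['tvec'].ravel();print('cam in tool',q.T@(C-o['eef_pos']));print((Rm@q).round(3))
print(proj('w1',o['eef_pos']),proj('w1',o['eef_pos']+[0,0,.019]))
rows([.50,.13,.27],Rdown(7.7))
E
```

```text
cam in tool [-0.07812842 -0.14373251  0.00240596]
[[ 0.002 -0.     1.   ]
 [ 0.952 -0.306 -0.002]
 [ 0.306  0.952 -0.   ]]
(np.float64(269.0887632381943), np.float64(269.7865500001841)) (np.float64(268.4099229572993), np.float64(292.2746380188945))
ROW [ 3.88 -0.07  1.51  0.01  0.02  0.  ] rows>= 1.7
```

```bash
python3 -m handwheel '[[0.5,0,0.5,0,0,0],[1,0,0.8,0,0,0],[2,0,1.2,0,0,0],[2.5,0,1.5,0,0,0],[2.5,0,1.5,0,0,0]]'; python3 - <<'E'
from h import *
st(); snap('wrist','w2')
crop('w1',280,60,490,255,3,'w1c');crop('w2',230,0,470,190,3,'w2c')
E
```

```text
clock: 2.08
eef_pos: [0.4954, 0.1643, 0.2687]
tool_rot: [-0.533, 0.465, -0.464, 0.533]
ft_force: [-0.6, 0.2, -0.8]
grip_width: 0.0854
t 2.08 p [0.4954 0.1643 0.2687] z [ 0.991  0.137 -0.   ] y [-0.  0. -1.] j [0.32 0.27 0.14 1.44 0.   1.75] F [-0.6  0.2 -0.8] T [-0.05 -0.02  0.02] w 0.0854
```

View pics/w2.png

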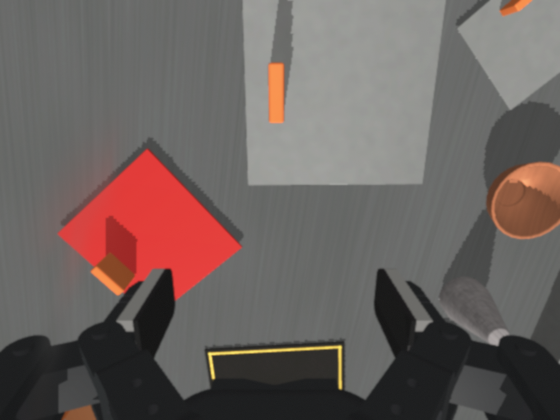

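View pics/w1c.png

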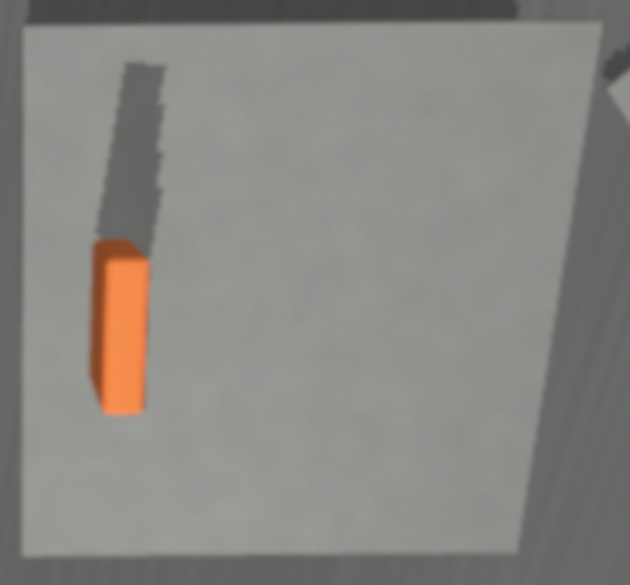

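View pics/w2c.png

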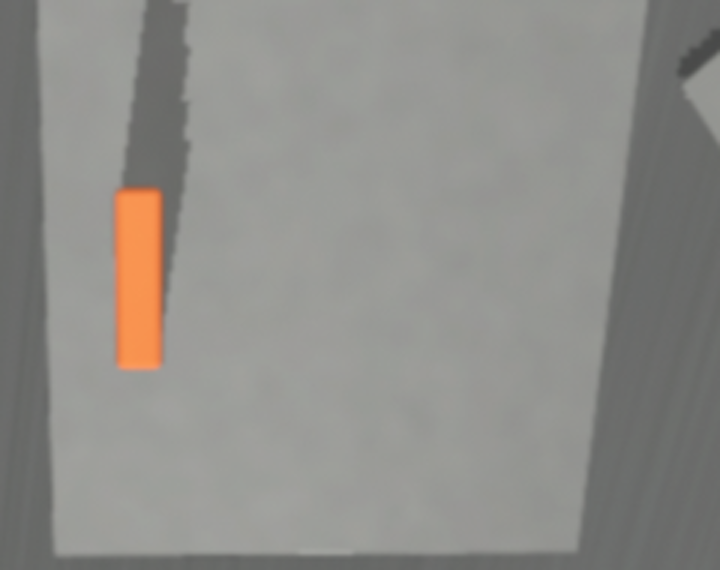

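Both wrist views show the tab clearly. The tab's top face is at about w1 (321,172) and w2 (276,93), and the lid's lower-left corner is at w1 (287,245) and w2 (248,185).

```bash
python3 - <<'E'
from h import *
a=[(105,257),(149,259),(143,413),(102,413),(22,556),(518,552)]
b=[(116,190),(162,190),(160,369),(117,369),(54,556),(578,551)]
X=[]
for p,q in zip(a,b):
    x,r=tri(('w1',280+p[0]/3,60+p[1]/3),('w2',230+q[0]/3,q[1]/3)); X.append(x); print(x.round(4),np.round(r,4))
X=np.array(X); print('tab top',X[:4].mean(0)); e=X[5]-X[4]; print(np.linalg.norm(e),np.degrees(np.arctan2(e[1],e[0])))
e=X[0]-X[3];print(np.linalg.norm(e),np.degrees(np.arctan2(e[1],e[0]))-90)
rows([.4855,.24,.17],Rdown(7.7))
E
```

```text
[0.479  0.2628 0.1318] [0.0001 0.0001]
[0.4904 0.2642 0.1342] [0.0001 0.0001]
[0.4965 0.2213 0.133 ] [0.0003 0.0003]
[0.4853 0.2197 0.1325] [0.0002 0.0002]
[0.4732 0.1574 0.0968] [0.0002 0.0002]
[0.6346 0.1815 0.0977] [0. 0.]
tab top [0.48780864 0.24200812 0.13288394]
0.16315953568110272 8.493750874296932
0.04358171412217819 8.293824405818043
ROW [-3.03  3.95  0.04  0.    0.02 -0.  ] rows>= 2.0
```

Heights match the text: tab top is 0.133 m (expected 0.134) and plate top 0.097 m (expected 0.096). The tab is at (0.488, 0.242) with yaw about 8.3°. Moving above it.

```bash
python3 -m handwheel '[[-0.9,0.6,-0.05,0,0,0],[-1.9,1.4,-0.1,0,0.02,0],[-2.8,2.3,0.1,0,0.04,0],[-3.11,3.2,0.14,0,0.06,0],[-3.11,3.6,0.14,0,0.06,0]]'; python3 - <<'E'
from h import *
st(); snap('wrist','w3'); rows([.4878,.242,.101],Rdown(8.3))
E
```

```text
clock: 2.75
eef_pos: [0.4862, 0.2433, 0.1774]
tool_rot: [0.532, -0.467, 0.466, -0.531]
ft_force: [-0.7, 0.1, 0.6]
grip_width: 0.0854
t 2.75 p [0.4862 0.2433 0.1774] z [ 0.991  0.131 -0.002] y [-0.002 -0.001 -1.   ] j [0.46 0.36 0.02 1.24 0.   1.9 ] F [-0.7  0.1  0.6] T [0.02 0.04 0.  ] w 0.0854
ROW [ 0.03  3.03  0.08  0.02 -0.08  0.01] rows>= 1.2
```

View pics/w3.png

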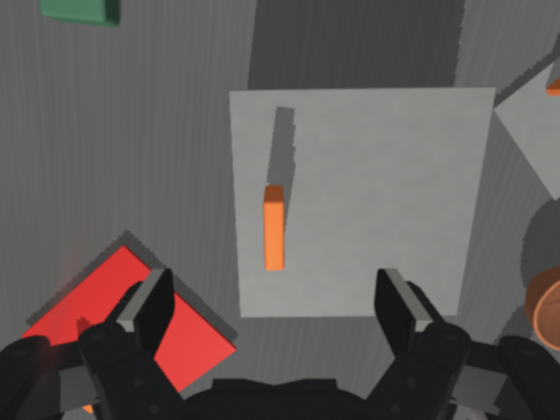

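The tab is centred between the open fingers at (275,238). Descending straight down, then closing.

```bash
python3 -m handwheel '[[0.03,0.8,0.08,0,-0.08,0],[0.03,1.6,0.08,0,-0.08,0],[0.03,2.4,0.08,0,-0.08,0],[0.03,3.0,0.08,0,-0.08,0],[0.03,3.0,0.08,0,-0.08,0]]'; python3 - <<'E'
from h import *
st(); snap('wrist','w4')
E
```

```text
clock: 3.42
eef_pos: [0.489, 0.2414, 0.1032]
tool_rot: [0.535, -0.463, 0.463, -0.534]
ft_force: [-0.9, -0.8, -0.6]
grip_width: 0.0856
t 3.42 p [0.489  0.2414 0.1032] z [ 0.99   0.142 -0.002] y [-0.002 -0.001 -1.   ] j [ 0.46  0.42 -0.09  1.06  0.    1.89] F [-0.9 -0.8 -0.6] T [-0.02  0.01 -0.03] w 0.0856
```

View pics/w4.png

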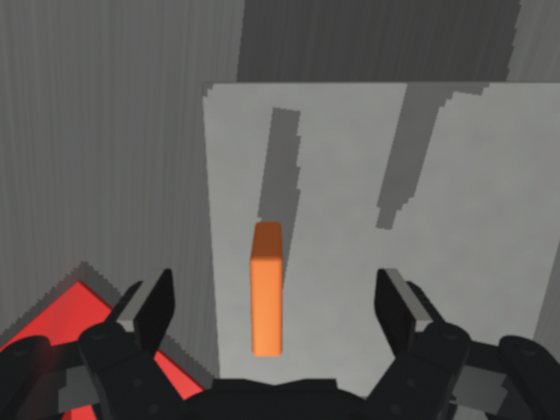

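```bash
python3 -m handwheel '[[0,0,-0.04,0,0,0],[0,0,-0.04,0,0,0],[0,0,-0.04,0,0,0],[0,0,-0.04,0,0,0],[0,0,-0.04,0,0,0]]' -1;  python3 -m handwheel '[[0,0,0,0,0,0],[0,0,0,0,0,0],[0,0,0,0,0,0],[0,0,0,0,0,0],[0,0,0,0,0,0]]'; python3 - <<'E'
from h import *
st(); snap('wrist','w5')
E
```

```text
clock: 4.1
eef_pos: [0.4888, 0.2419, 0.1042]
tool_rot: [-0.534, 0.463, -0.463, 0.535]
ft_force: [-0.7, -1.0, 1.6]
grip_width: 0.011
clock: 4.72
eef_pos: [0.4888, 0.2419, 0.1042]
tool_rot: [-0.534, 0.463, -0.463, 0.535]
ft_force: [-1.9, 0.1, 5.1]
grip_width: 0.011
t 4.72 p [0.4888 0.2419 0.1042] z [0.99  0.142 0.   ] y [ 0.  0. -1.] j [ 0.46  0.42 -0.09  1.06  0.    1.89] F [-1.9  0.1  5.1] T [-0.04  0.26 -0.05] w 0.011
```

View pics/w5.png

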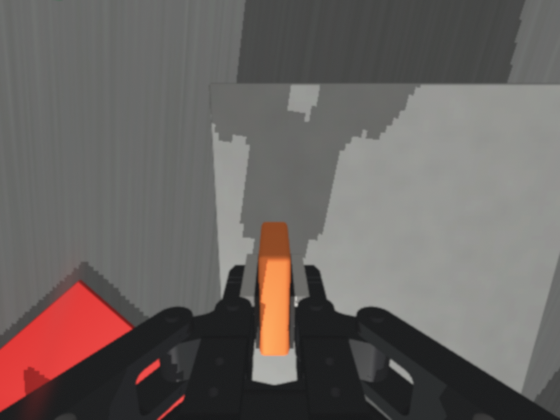

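Gripped at 11 mm. Working out the tipping arc about the far edge.

```bash
cat >> h.py <<'E'
def tip(ths,t0,piv=.135,h=.012):
    # lid tilt sequence ths from tilt t0 (deg); rows in tool axes of tilt t0
    def P(t,):
        t=np.radians(t); return np.array([0,-(piv*np.sin(t)+h*np.cos(t)),-piv*np.cos(t)+h*np.sin(t)])
    for t in ths:
        d=R.from_euler('x',t0,degrees=True).apply(P(t)-P(t0)); print(t,(d/.025).round(2),round(-(t-t0)/10,2))
E
python3 - <<'E'
from h import *
print(R.from_matrix(Rdown(8.2).as_matrix().T@Rdown(8.2,10).as_matrix()).as_rotvec())
tip([3,6,9,12,15],0); tip([18,21,24,27,30],15)
E
```

```text
[-1.74532925e-01 -1.91083183e-17 -1.26474644e-16]
3 [ 0.   -0.28  0.03] -0.3
6 [ 0.   -0.56  0.08] -0.6
9 [ 0.   -0.84  0.14] -0.9
12 [ 0.   -1.11  0.22] -1.2
15 [ 0.   -1.38  0.31] -1.5
18 [ 0.   -0.28  0.03] -0.3
21 [ 0.   -0.56  0.08] -0.6
24 [ 0.   -0.84  0.14] -0.9
27 [ 0.   -1.11  0.22] -1.2
30 [ 0.   -1.38  0.31] -1.5
```

```bash
python3 -m handwheel '[[0,-0.28,0.03,-0.3,0,0],[0,-0.56,0.08,-0.6,0,0],[0,-0.84,0.14,-0.9,0,0],[0,-1.10,0.22,-1.2,0,0],[0,-1.37,0.31,-1.5,0,0]]'; python3 - <<'E'
from h import *
st(); snap('scene','s6')
crop('s6',290,160,420,290,4,'s6c')
E
```

```text
clock: 5.4
eef_pos: [0.4964, 0.2429, 0.138]
tool_rot: [0.6, -0.52, 0.398, -0.46]
ft_force: [-0.9, 0.8, 0.3]
grip_width: 0.0107
t 5.4 p [0.4964 0.2429 0.138 ] z [ 0.956  0.137 -0.26 ] y [-0.258 -0.037 -0.965] j [0.42 0.6  0.28 1.5  0.07 1.84] F [-0.9  0.8  0.3] T [ 0.13 -0.45  0.07] w 0.0107
```

View pics/s6c.png

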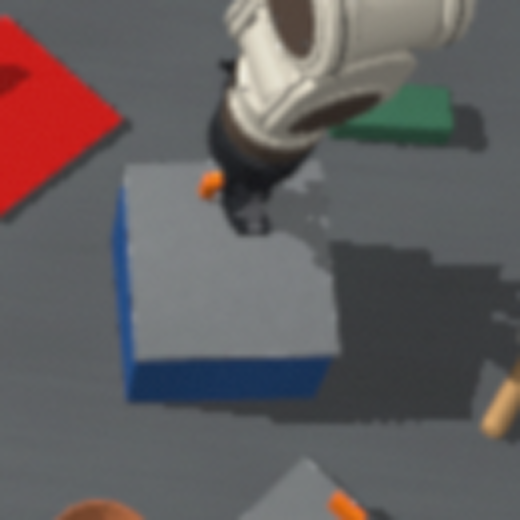

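```bash
python3 -m handwheel '[[0,-0.28,0.03,-0.3,0,0],[0,-0.56,0.08,-0.6,0,0],[0,-0.84,0.14,-0.9,0,0],[0,-1.10,0.22,-1.2,0,0],[0,-1.36,0.31,-1.5,0,0]]'; python3 - <<'E'
from h import *
st(); snap('scene','s7');snap('wrist','w7')
crop('s7',290,160,420,290,4,'s7c')
E
```

```text
clock: 6.08
eef_pos: [0.5128, 0.2452, 0.1686]
tool_rot: [0.655, -0.567, 0.327, -0.378]
ft_force: [0.3, 0.6, 1.4]
grip_width: 0.0111
t 6.08 p [0.5128 0.2452 0.1686] z [ 0.857  0.123 -0.5  ] y [-0.495 -0.071 -0.866] j [0.38 0.86 0.74 1.96 0.12 1.78] F [0.3 0.6 1.4] T [ 0.15 -0.85  0.01] w 0.0111
```

View pics/s7c.png

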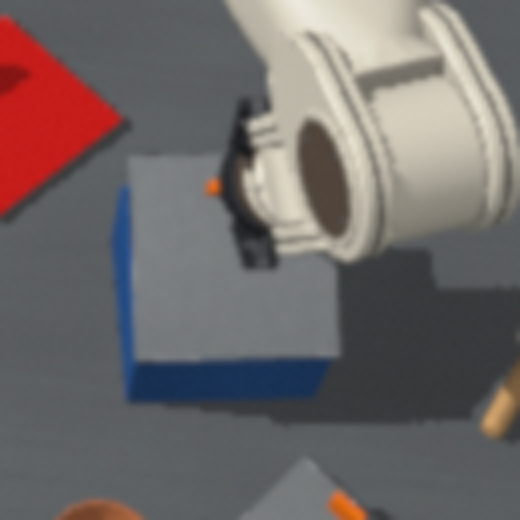

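View pics/w7.png

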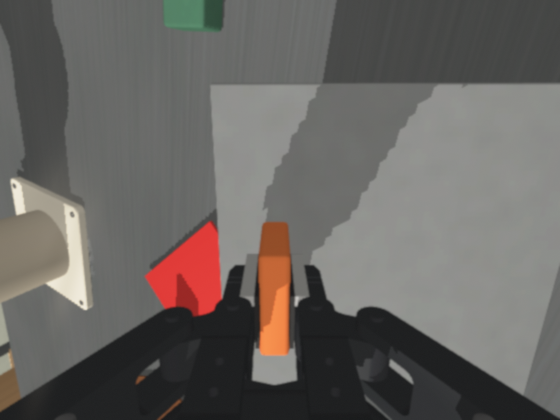

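The lid is tilted 30° and is fixed rigidly in the grip. The far edge stays at scene y≈250, as at the start, and its computed height is about 0.090–0.092 m, so it is still on the rim. I'll pause one call, then lift straight up.

```bash
python3 -m handwheel '[[0,0,0,0,0,0],[0,0,0,0,0,0],[0,0,0,0,0,0],[0,-0.2,-0.12,0,0,0],[0,-0.5,-0.3,0,0,0]]'; python3 -m handwheel '[[0,-0.5,-0.3,0,0,0],[0,-1,-0.6,0,0,0],[0,-1.5,-0.9,0.1,0,0],[0,-2,-1.2,0.4,0,0],[0,-2.4,-1.4,0.8,0,0]]'; python3 - <<'E'
from h import *
st(); rows([.50,.15,.26],Rdown(8.2))
E
```

```text
clock: 6.8
eef_pos: [0.5114, 0.2451, 0.1837]
tool_rot: [0.655, -0.567, 0.327, -0.377]
ft_force: [0.1, -0.7, -1.4]
grip_width: 0.0114
clock: 7.42
eef_pos: [0.5122, 0.2452, 0.2539]
tool_rot: [0.626, -0.542, 0.367, -0.424]
ft_force: [-0.7, 0.1, -0.7]
grip_width: 0.0112
t 7.42 p [0.5122 0.2452 0.2539] z [ 0.919  0.132 -0.372] y [-0.368 -0.053 -0.928] j [0.4  0.71 0.73 1.96 0.09 1.81] F [-0.7  0.1 -0.7] T [ 0.06 -0.44  0.04] w 0.0112
ROW [ 3.7   0.16 -1.04  2.18 -0.   -0.  ] rows>= 2.0
```

```bash
python3 -m handwheel '[[0.9,0,-0.3,0.5,0,0],[1.8,0,-0.6,1.0,0,0],[2.7,0,-0.8,1.5,0,0],[3.7,0.1,-1.0,2.0,0,0],[3.7,0.16,-1.04,2.18,0,0]]'; python3 - <<'E'
from h import *
st(); rows([.500,-.2095,.16],Rdown(11.65))
E
```

```text
clock: 8.05
eef_pos: [0.4983, 0.1482, 0.261]
tool_rot: [0.534, -0.464, 0.464, -0.534]
ft_force: [-0.4, 1.5, -1.5]
grip_width: 0.0114
t 8.05 p [0.4983 0.1482 0.261 ] z [ 0.99  0.14 -0.  ] y [-0.  0. -1.] j [0.29 0.27 0.12 1.42 0.   1.72] F [-0.4  1.5 -1.5] T [-0.01  0.05 -0.03] w 0.0114
ROW [14.18  4.04 -1.94  0.   -0.36 -0.  ] rows>= 5.9
```

```bash
python3 -m handwheel '[[1.2,0,-0.2,0,0,0],[2.8,0,-0.4,0,0,0],[4.6,0.3,-0.7,0,-0.1,0],[6.4,0.6,-0.9,0,-0.2,0],[8.2,1,-1.1,0,-0.2,0]]';  python3 -m handwheel '[[1.8,0.6,-0.2,0,0,0],[3.4,1.2,-0.4,0,-0.05,0],[4.8,1.8,-0.6,0,-0.1,0],[5.6,2.4,-0.8,0,-0.16,0],[5.98,3,-0.84,0,-0.16,0]]'; python3 - <<'E'
from h import *
st(); rows([.500,-.2095,.06],Rdown(11.65)); snap('wrist','w8'); snap('top','t8')
crop('t8',290,140,420,265,5,'t8c')
E
```

```text
clock: 8.68
eef_pos: [0.5013, -0.0582, 0.2353]
tool_rot: [0.543, -0.454, 0.453, -0.542]
ft_force: [0.5, 0.1, -0.9]
grip_width: 0.0109
clock: 9.3
eef_pos: [0.5068, -0.2089, 0.1594]
tool_rot: [0.549, -0.447, 0.446, -0.547]
ft_force: [-0.1, 0.6, -1.4]
grip_width: 0.0109
t 9.3 p [ 0.5068 -0.2089  0.1594] z [ 0.979  0.202 -0.003] y [-0.003 -0.001 -1.   ] j [-0.39  0.38  0.    1.2  -0.    0.98] F [-0.1  0.6 -1.4] T [ 0.01  0.06 -0.03] w 0.0109
ROW [-0.03  3.98 -0.26  0.02  0.    0.  ] rows>= 1.6
```

View pics/w8.png

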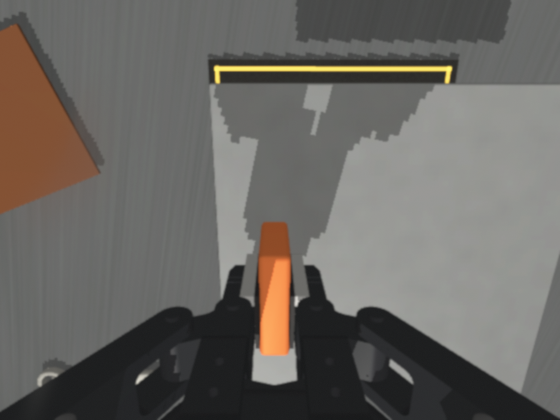

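View pics/t8c.png

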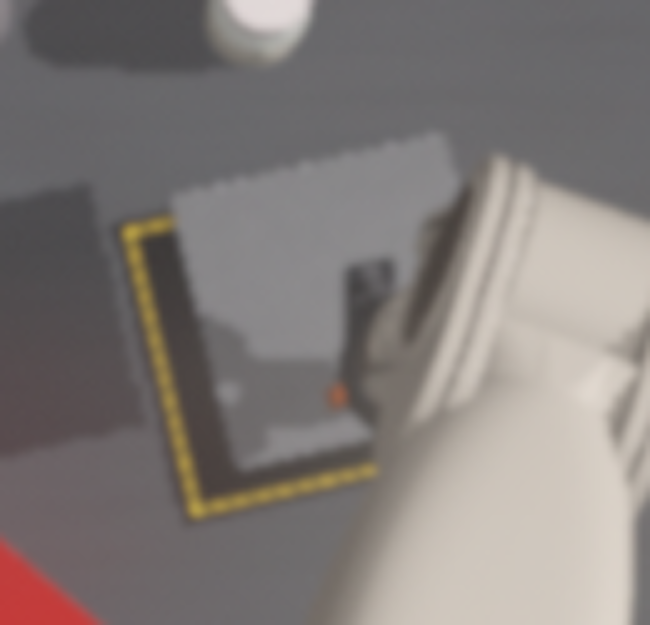

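The lid is over the mat and parallel to its yellow border. The mat's +y edge shows at w8 (209,60)–(458,60). I'll use it to refine the mat's centre.

```bash
python3 - <<'E'
from h import *
a=atz('w8',209,58,.003);b=atz('w8',459,58,.003);e=b-a;L=np.linalg.norm(e);e/=L
print(a,b,L,np.degrees(np.arctan2(e[1],e[0])))
n=np.array([e[1],-e[0],0]); c=(a+b)/2+n*.1; print('mat c',c); t=c-.055*e; print('tab',t)
rows([t[0],t[1],.032],Rdown(11.65))
E
```

```text
[ 0.43556342 -0.11622281  0.003     ] [ 0.63121641 -0.07587434  0.003     ] 0.19977009860891845 11.652447841013375
mat c [ 0.55358737 -0.19398765  0.003     ]
tab [ 0.49972087 -0.20509625  0.003     ]
ROW [-0.14  5.03 -0.18  0.03  0.   -0.01] rows>= 2.0
```

```bash
python3 -m handwheel '[[-0.05,1.3,-0.08,0.02,0,0],[-0.1,2.7,-0.18,0.02,0,0],[-0.14,4,-0.24,0.02,0,0],[-0.14,4.7,-0.24,0.02,0,0],[-0.14,5.0,-0.24,0.02,0,0]]';python3 -m handwheel '[[0,0.1,0,0,0,0],[0,0.2,0,0,0,0],[0,0.3,0,0,0,0],[0,0.38,0,0,0,0],[0,0.44,0,0,0,0]]'; python3 - <<'E'
from h import *
st();snap('wrist','w9')
E
```

```text
clock: 10.02
eef_pos: [0.4998, -0.2044, 0.0338]
tool_rot: [-0.549, 0.446, -0.445, 0.549]
ft_force: [-0.5, 0.5, 0.6]
grip_width: 0.0108
clock: 10.65
eef_pos: [0.5, -0.2057, 0.0232]
tool_rot: [-0.549, 0.446, -0.446, 0.549]
ft_force: [-0.6, -0.1, -1.6]
grip_width: 0.0109
t 10.65 p [ 0.5    -0.2057  0.0232] z [0.979 0.204 0.   ] y [ 0.  0. -1.] j [-0.39  0.5  -0.2   0.87  0.    0.98] F [-0.6 -0.1 -1.6] T [ 0.03  0.11 -0.01] w 0.0109
```

View pics/w9.png

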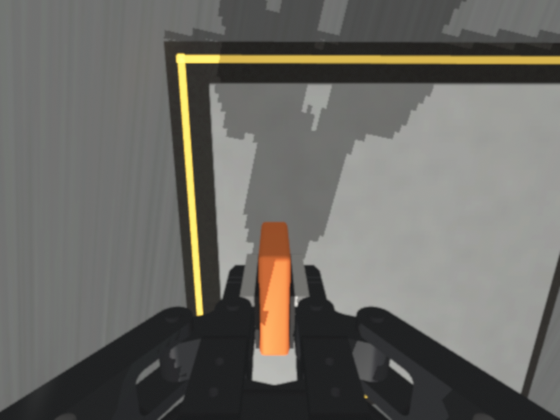

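Well inside the border on the visible sides. Lowering the last 2 mm.

```bash
python3 -m handwheel '[[0,0.04,0,0,0,0],[0,0.07,0,0,0,0],[0,0.1,0,0,0,0],[0,0.12,0,0,0,0],[0,0.12,0,0,0,0]]'; python3 -c "
from h import *
st()"
```

```text
clock: 11.32
eef_pos: [0.5, -0.2057, 0.0212]
tool_rot: [-0.549, 0.446, -0.446, 0.549]
ft_force: [-2.7, 1.4, 6.4]
grip_width: 0.011
t 11.32 p [ 0.5    -0.2057  0.0212] z [0.979 0.204 0.   ] y [ 0. -0. -1.] j [-0.39  0.5  -0.2   0.87  0.    0.98] F [-2.7  1.4  6.4] T [0.22 0.58 0.02] w 0.011
```

Contact at 6 N, at the expected height. Releasing and rising.

```bash
python3 -m handwheel '[[0,0,0,0,0,0],[0,0,0,0,0,0],[0,0,0,0,0,0],[0,0,0,0,0,0],[0,0,0,0,0,0]]' 1; python3 -m handwheel '[[0,-1,0,0,0,0],[0,-2.5,0,0,0,0],[0,-4.5,0,0,0,0],[0,-6.5,0,0,0,0],[0,-8,0,0,0,0]]'; python3 -c "
from h import *
st();snap('wrist','w10'); rows([.5,.16,.27],Rdown(8.2))"
```

```text
clock: 11.95
eef_pos: [0.4999, -0.2056, 0.02]
tool_rot: [-0.549, 0.446, -0.446, 0.549]
ft_force: [0.3, 0.8, -0.8]
grip_width: 0.0854
clock: 12.58
eef_pos: [0.5004, -0.2058, 0.2227]
tool_rot: [-0.548, 0.445, -0.447, 0.549]
ft_force: [1.1, 0.5, -1.0]
grip_width: 0.0853
t 12.57 p [ 0.5004 -0.2058  0.2227] z [0.979 0.204 0.002] y [ 0.002 -0.001 -1.   ] j [-0.39  0.32  0.1   1.34  0.    0.97] F [ 1.1  0.5 -1. ] T [-0.01  0.03  0.03] w 0.0853
ROW [-14.37  -1.75   2.91  -0.05   0.36   0.03] rows>= 5.9
```

View pics/w10.png

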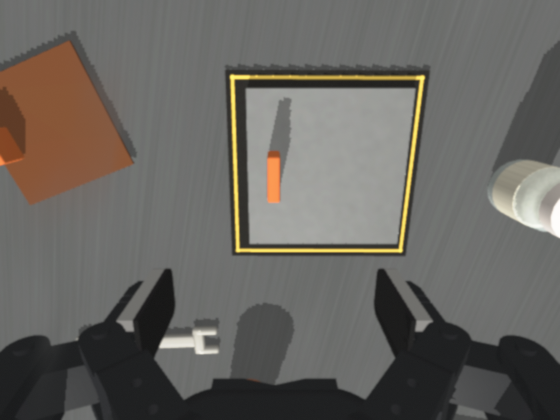

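The lid lies flat on the mat inside the border, tab up at (273,178), and is released. Going back to look into the box.

```bash
python3 -m handwheel '[[-2,-0.6,0.4,0,0,0],[-4.2,-1.2,0.8,0,0.1,0],[-6.6,-1.6,1.2,0,0.2,0],[-9,-1.75,1.8,0,0.3,0],[-11.4,-1.75,2.3,0,0.36,0]]'; python3 -m handwheel '[[-1.6,0,0.4,0,0,0],[-2.8,0,0.6,0,0,0],[-3,0,0.62,0,0,0],[-3,0,0.62,0,0,0],[-3,0,0.62,0,0,0]]'; python3 -c "
from h import *
st();snap('wrist','w11')"
```

```text
clock: 13.25
eef_pos: [0.4982, 0.0869, 0.2644]
tool_rot: [-0.534, 0.463, -0.464, 0.535]
ft_force: [0.8, -0.6, -0.4]
grip_width: 0.0851
clock: 13.88
eef_pos: [0.5028, 0.1604, 0.2639]
tool_rot: [0.534, -0.464, 0.464, -0.534]
ft_force: [-1.2, 0.2, 0.1]
grip_width: 0.0853
t 13.88 p [0.5028 0.1604 0.2639] z [ 0.99   0.141 -0.   ] y [-0. -0. -1.] j [ 0.31  0.29  0.15  1.43 -0.    1.74] F [-1.2  0.2  0.1] T [ 0.02 -0.01 -0.01] w 0.0853
```

View pics/w11.png

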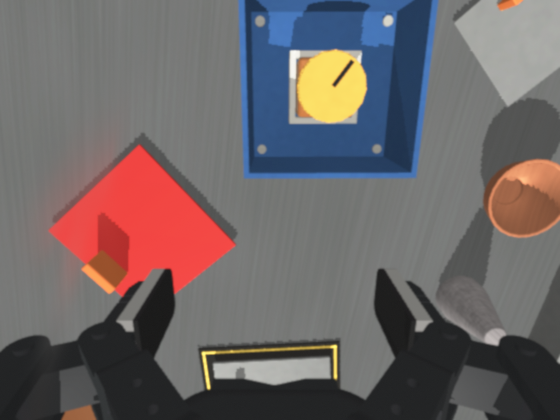

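```bash
python3 -c "
from h import *
rows([.545,.25,.20],Rdown(8.2))"; python3 -m handwheel '[[-0.7,0.4,0.5,0,0,0],[-1.5,0.8,1.0,0,0,0],[-2.3,1.2,1.5,0,0,0],[-3.1,1.6,2.0,0,0,0],[-3.3,1.8,2.17,0,0,0]]'; python3 -c "
from h import *
st();snap('wrist','w12'); crop('w11',235,0,445,190,3.5,'w11c');crop('w12',130,60,410,390,2.5,'w12c')"
```

```text
ROW [-3.31  2.56  2.17  0.   -0.01  0.  ] rows>= 1.9
clock: 14.55
eef_pos: [0.5447, 0.2528, 0.2167]
tool_rot: [0.536, -0.463, 0.462, -0.534]
ft_force: [-0.2, -1.5, 0.2]
grip_width: 0.0856
t 14.55 p [0.5447 0.2528 0.2167] z [ 0.99   0.144 -0.002] y [-0.002 -0.001 -1.   ] j [0.43 0.45 0.27 1.39 0.   1.86] F [-0.2 -1.5  0.2] T [0.06 0.02 0.01] w 0.0856
```

View pics/w11c.png

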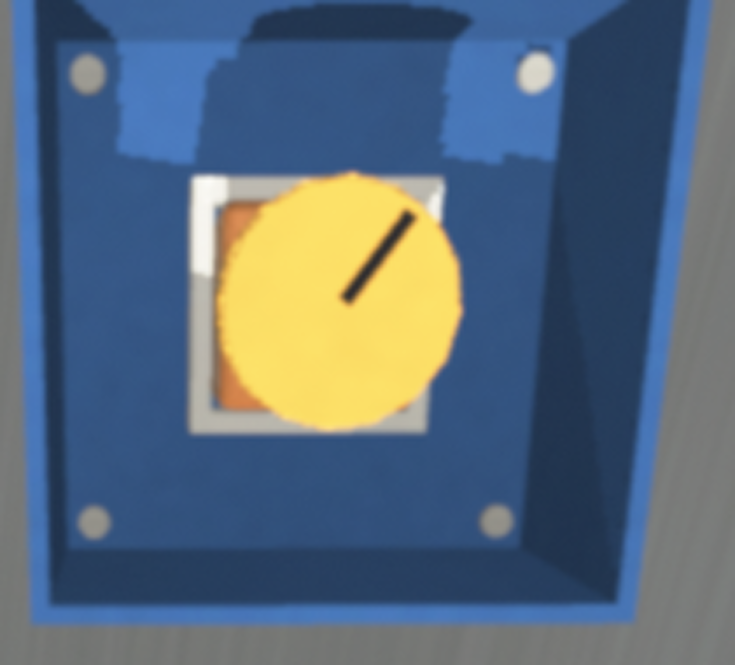

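View pics/w12.png

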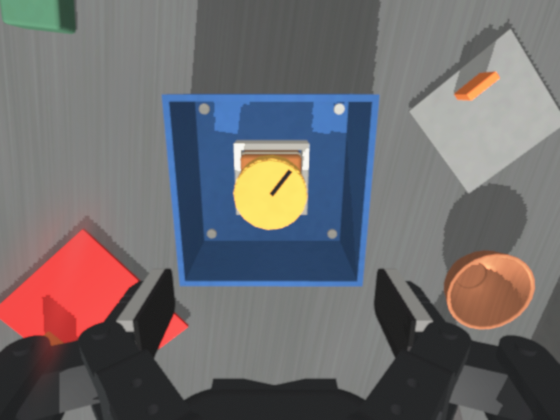

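View pics/w12c.png

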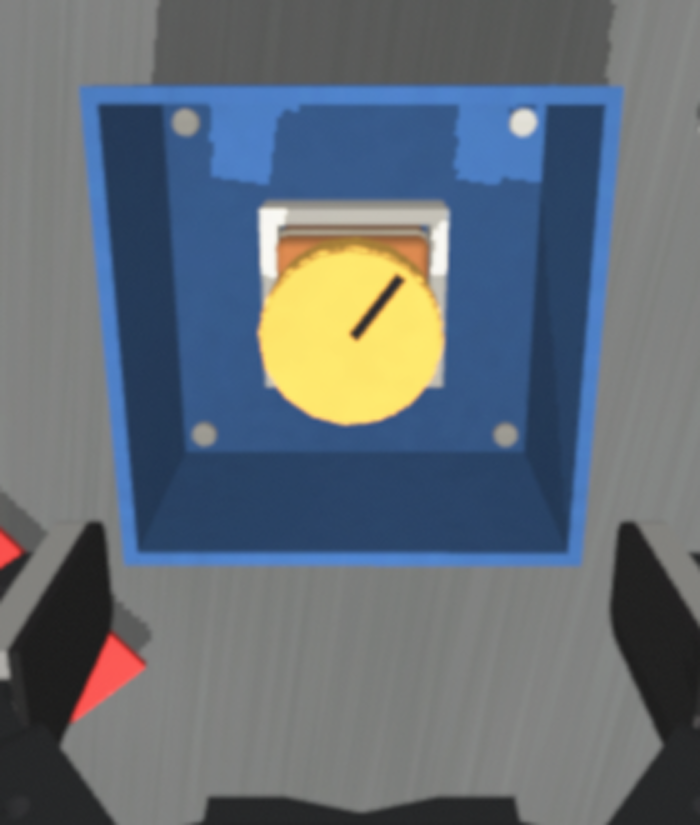

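The box is open. The cap's top centre (inner end of the line) is at w11 (334,85) and w12 (272,194). The line's outer end is at w11 (352,61) and w12 (290,172).

```bash
python3 - <<'E'
from h import *
f=lambda p:('w11',235+p[0]/3.5,p[1]/3.5); g=lambda p:('w12',130+p[0]/2.5,60+p[1]/2.5)
c,r=tri(f((346,298)),g((355,336)));m,r2=tri(f((411,213)),g((401,279)));print('c',c,r,'m',m,r2)
z=(c[2]+m[2])/2
for h in (f,g):
  for (a,b) in [(((346,298),(411,213)) if h is f else ((355,336),(401,279)))]:
    A=atz(*h(a),z);B=atz(*h(b),z);e=B-A;print(A,B,np.linalg.norm(e),np.degrees(np.arctan2(e[1],e[0])))
# circle outline
for h,L in ((f,[(217,300),(461,300),(348,172),(335,431)]),(g,[(260,333),(443,333),(351,243),(348,425)])):
  Q=np.array([atz(*h(p),z) for p in L]); print(np.linalg.norm(Q[0]-Q[1]),np.linalg.norm(Q[2]-Q[3]),(Q[0]+Q[1])/2,(Q[2]+Q[3])/2)
# box top corners outer
L=[(80,88),(623,88),(582,566),(125,566)]
Q=np.array([atz(*g(p),.092) for p in L]);print('box',Q.round(4),Q.mean(0))
for i in range(4): e=Q[(i+1)%4]-Q[i];print(np.linalg.norm(e),np.degrees(np.arctan2(e[1],e[0]))%90)
E
```

```text
c [0.5441383  0.25212754 0.0867737 ] [np.float64(0.00015553142770451025), np.float64(0.0001555314277044509)] m [0.55585719 0.27352    0.08838272] [np.float64(0.0002297743883162861), np.float64(0.00022977438831641662)]
[0.54386355 0.25214746 0.08757821] [0.55579466 0.27368292 0.08757821] 0.02461965499961383 61.012599172629265
[0.54425645 0.2522997  0.08757821] [0.55613482 0.27326345 0.08757821] 0.024095114350356408 60.46346920081511
0.060831558690683386 0.061228695308766 [0.5422257  0.2514383  0.08757821] [0.54304317 0.25024217 0.08757821]
0.059828106658903896 0.061999422043278615 [0.5429705  0.25314309 0.08757821] [0.54250891 0.25168591 0.08757821]
box [[0.4529 0.3173 0.092 ]
 [0.6115 0.3404 0.092 ]
 [0.635  0.1819 0.092 ]
 [0.476  0.1584 0.092 ]] [0.54384731 0.2494907  0.092     ]
0.160249977115404 8.297888517278356
0.16026838103391647 8.456019705097063
0.16071691405685737 8.385643386811182
0.16051392826474392 8.28917078112768
```

The box yaw is 8.35° and its sides come out at 160 mm, so the calibration is sound. The cap centre is about (0.5435, 0.2515) with its top at z≈0.086, against 0.083–0.085 in the text. The line lies at about 52° to the box axes, but the text says 14–34°. A turn of about 110° frees the cap under either reading and stays short of the stop, and force feedback will confirm. Descending open to just above grasp height.

```bash
python3 -m handwheel '[[0.02,1.3,-0.03,0,0,0],[0.05,2.7,-0.06,0.01,0,0],[0.05,4,-0.06,0.01,0,0],[0.05,5,-0.06,0.01,0,0],[0.05,5.6,-0.06,0.01,0,0]]'; python3 -c "
from h import *
st();snap('wrist','w13');rows([.5435,.2515,.05],Rdown(8.3))"
```

```text
clock: 15.22
eef_pos: [0.5427, 0.2488, 0.0776]
tool_rot: [0.534, -0.463, 0.463, -0.534]
ft_force: [0.2, 0.0, -1.1]
grip_width: 0.0852
t 15.22 p [0.5427 0.2488 0.0776] z [ 0.99   0.142 -0.   ] y [-0.    -0.001 -1.   ] j [ 0.43  0.53  0.03  1.06 -0.    1.86] F [ 0.2  0.  -1.1] T [0.   0.03 0.  ] w 0.0852
ROW [-0.11  1.04  0.08  0.01 -0.02  0.01] rows>= 0.4
```

View pics/w13.png

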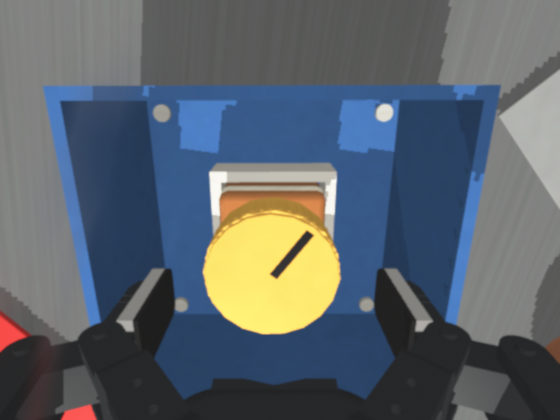

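```bash
python3 - <<'E'
from h import *
crop('w13',190,190,360,350,4,'w13c')
f=('w11',235+346/3.5,298/3.5);g=('w12',130+355/2.5,60+336/2.5)
print(tri(f,('w13',274,276)),tri(g,('w13',274,276)))
for z in (.084,.087):
  a,b,c=[atz('w13',*p,z) for p in [(203.5,270),(340.5,270),(274,276)]];print(np.linalg.norm(a-b),(a+b)/2,atz('w13',272,333.5,z),c)
E
```

```text
(array([0.54378516, 0.25215271, 0.08764785]), [np.float64(6.709972720617848e-05), np.float64(6.709972720640508e-05)]) (array([0.54397459, 0.25233173, 0.08785441]), [np.float64(0.0002767870815424298), np.float64(0.00027678708154252394)])
0.06064167532992926 [0.54270734 0.2529546  0.084     ] [0.54739977 0.21973665 0.084     ] [0.54400903 0.25012165 0.084     ]
0.05931784243171203 [0.54249688 0.25457479 0.087     ] [0.54708688 0.22208199 0.087     ] [0.54377016 0.25180368 0.087     ]
```

View pics/w13c.png

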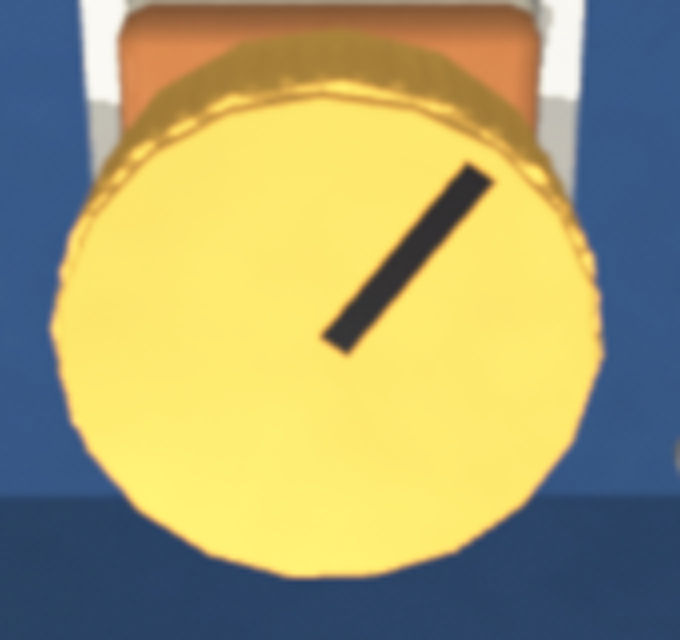

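```bash
python3 -m handwheel '[[-0.12,0.2,0.06,0,0,0],[-0.12,0.5,0.06,0,0,0],[-0.12,0.8,0.06,0,0,0],[-0.12,1.05,0.06,0,0,0],[-0.12,1.05,0.06,0,0,0]]'; python3 -c "
from h import *
st()"
```

```text
clock: 15.9
eef_pos: [0.5441, 0.2524, 0.0521]
tool_rot: [-0.534, 0.463, -0.463, 0.534]
ft_force: [-0.3, 0.1, 0.8]
grip_width: 0.0854
t 15.9 p [0.5441 0.2524 0.0521] z [0.99  0.142 0.   ] y [ 0. -0. -1.] j [ 0.43  0.56  0.    1.01 -0.    1.86] F [-0.3  0.1  0.8] T [0.01 0.01 0.06] w 0.0854
```

```bash
python3 -m handwheel '[[0,0,0,0,0,0],[0,0,0,0,0,0],[0,0,0,0,0,0],[0,0,0,0,0,0],[0,0,0,0,0,0]]' -1;python3 -m handwheel '[[0,0,0,0,0,0],[0,0,0,0,0,0],[0,0,0,0,0,0],[0,0,0,0,0,0],[0,0,0,0,0,0]]'; python3 -c "
from h import *
st();snap('wrist','w14')"
```

```text
clock: 16.52
eef_pos: [0.5438, 0.2526, 0.053]
tool_rot: [-0.534, 0.463, -0.463, 0.535]
ft_force: [-5.4, -1.0, 5.7]
grip_width: 0.0591
clock: 17.15
eef_pos: [0.5438, 0.2526, 0.053]
tool_rot: [-0.534, 0.463, -0.463, 0.535]
ft_force: [-4.5, -1.2, 5.7]
grip_width: 0.059
t 17.15 p [0.5438 0.2526 0.053 ] z [0.99  0.142 0.001] y [ 0.  0. -1.] j [0.43 0.56 0.01 1.01 0.   1.86] F [-4.5 -1.2  5.7] T [-0.1   1.19  0.01] w 0.059
```

View pics/w14.png

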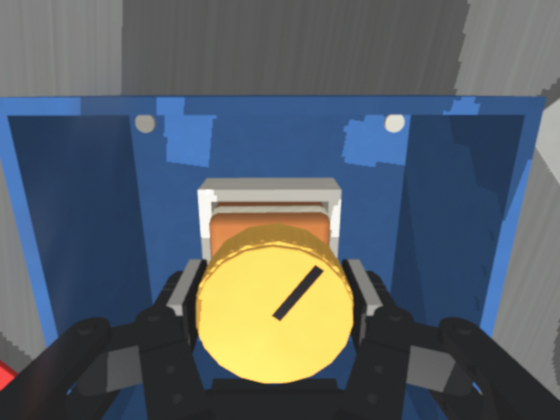

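The cap is held at 59 mm with its line running (278,318)→(320,268). Starting the anticlockwise turn (negative about tool y) in steps, watching force and torque.

```bash
python3 -m handwheel '[[0,0,0,0,-0.4,0],[0,0,0,0,-0.8,0],[0,0,0,0,-1.2,0],[0,0,0,0,-1.6,0],[0,0,0,0,-2.0,0]]'; python3 -c "
from h import *
st();snap('wrist','w15')"
```

```text
clock: 17.82
eef_pos: [0.5432, 0.2528, 0.053]
tool_rot: [-0.607, 0.363, -0.362, 0.607]
ft_force: [-7.2, -0.3, 5.9]
grip_width: 0.0588
t 17.82 p [0.5432 0.2528 0.053 ] z [ 0.88   0.474 -0.   ] y [-0.001  0.001 -1.   ] j [0.44 0.56 0.   1.01 0.   1.51] F [-7.2 -0.3  5.9] T [-0.04  1.48 -0.17] w 0.0588
```

View pics/w15.png

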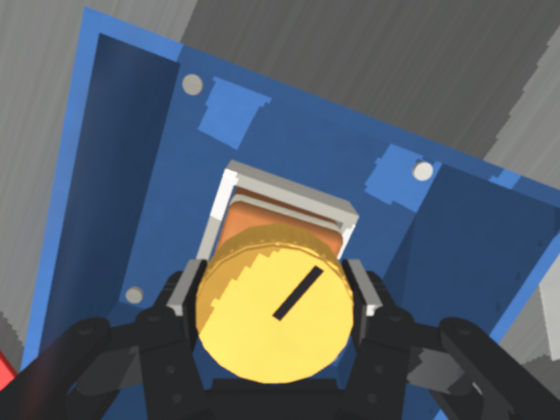

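The cap turned with the gripper: the line is unmoved in the gripper view, while the box and jar swung 20° together. Continuing, with a 1 mm nudge to relieve the sideways force.

```bash
python3 -m handwheel '[[-0.02,0,-0.035,0,-0.5,0],[-0.02,0,-0.035,0,-1.0,0],[-0.02,0,-0.035,0,-1.5,0],[-0.02,0,-0.035,0,-2,0],[-0.02,0,-0.035,0,-2.5,0]]'; python3 -c "
from h import *
st()";python3 -m handwheel '[[0,0,0,0,-0.5,0],[0,0,0,0,-1.0,0],[0,0,0,0,-1.5,0],[0,0,0,0,-2,0],[0,0,0,0,-2.5,0]]'; python3 -c "
from h import *
st();snap('wrist','w16')"
```

```text
clock: 18.5
eef_pos: [0.5421, 0.2523, 0.0529]
tool_rot: [0.671, -0.223, 0.222, -0.671]
ft_force: [-6.8, -1.3, 6.1]
grip_width: 0.0591
t 18.5 p [0.5421 0.2523 0.0529] z [ 0.597  0.802 -0.001] y [-0.001 -0.    -1.   ] j [0.44 0.56 0.   1.01 0.   1.08] F [-6.8 -1.3  6.1] T [-0.32  1.52 -0.11] w 0.0591
clock: 19.12
eef_pos: [0.5414, 0.2517, 0.0526]
tool_rot: [0.704, -0.073, 0.071, -0.703]
ft_force: [-8.9, -3.6, 6.8]
grip_width: 0.0589
t 19.12 p [0.5414 0.2517 0.0526] z [ 0.203  0.979 -0.002] y [-0.002 -0.001 -1.   ] j [ 0.44  0.56  0.    1.01 -0.    0.64] F [-8.9 -3.6  6.8] T [-0.59  1.74 -0.21] w 0.0589
```

View pics/w16.png

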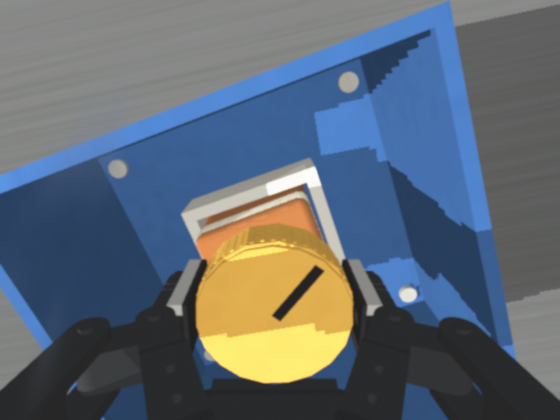

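Turned 70° so far without slipping, with the frame holding the jar. Another 20°, then 20° more, reading the torque at each step.

```bash
python3 -m handwheel '[[0,0,0,0,-0.4,0],[0,0,0,0,-0.8,0],[0,0,0,0,-1.2,0],[0,0,0,0,-1.6,0],[0,0,0,0,-2,0]]'; python3 -c "
from h import *
st()";python3 -m handwheel '[[0,0,0,0,-0.4,0],[0,0,0,0,-0.8,0],[0,0,0,0,-1.2,0],[0,0,0,0,-1.6,0],[0,0,0,0,-2.0,0]]'; python3 -c "
from h import *
st();snap('wrist','w17')"
```

```text
clock: 19.8
eef_pos: [0.5414, 0.2511, 0.0526]
tool_rot: [0.706, 0.05, -0.052, -0.704]
ft_force: [-8.4, -3.9, 7.3]
grip_width: 0.0594
t 19.8 p [0.5414 0.2511 0.0526] z [-0.144  0.99  -0.002] y [-0.002 -0.003 -1.   ] j [ 0.43  0.56  0.    1.01 -0.    0.29] F [-8.4 -3.9  7.3] T [-0.83  1.68 -0.2 ] w 0.0594
clock: 20.42
eef_pos: [0.5416, 0.2505, 0.0526]
tool_rot: [0.687, 0.171, -0.173, -0.685]
ft_force: [-7.6, -5.4, 7.6]
grip_width: 0.0592
t 20.43 p [0.5416 0.2505 0.0526] z [-0.473  0.881 -0.002] y [-0.002 -0.004 -1.   ] j [ 0.43  0.56  0.    1.01 -0.   -0.06] F [-7.6 -5.4  7.6] T [-1.18  1.6  -0.24] w 0.0592
```

View pics/w17.png

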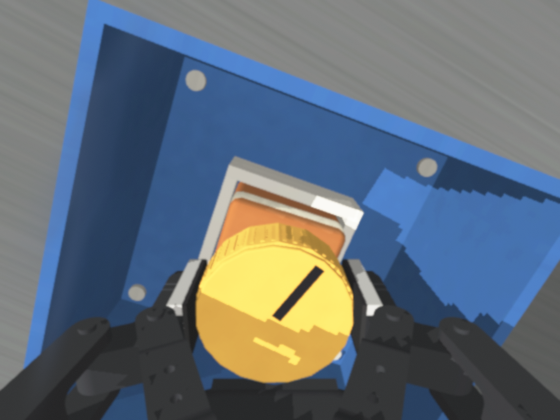

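110° turned, with the cap line fixed in the gripper at (278,318)→(320,268). Adding 5° for margin, then testing with a very small lift.

```bash
python3 -m handwheel '[[0,0,0,0,-0.2,0],[0,0,0,0,-0.4,0],[0,0,0,0,-0.5,0],[0,0,0,0,-0.5,0],[0,0,0,0,-0.5,0]]'; python3 -c "
from h import *
st()";python3 -m handwheel '[[0,-0.02,0,0,0,0],[0,-0.04,0,0,0,0],[0,-0.06,0,0,0,0],[0,-0.08,0,0,0,0],[0,-0.08,0,0,0,0]]'; python3 -c "
from h import *
st();snap('wrist','w18');crop('w17',180,140,380,390,3,'w17c');crop('w18',180,140,380,390,3,'w18c')"
```

```text
clock: 21.1
eef_pos: [0.5418, 0.2504, 0.0527]
tool_rot: [0.679, 0.2, -0.202, -0.677]
ft_force: [-6.1, -5.8, 8.2]
grip_width: 0.0588
t 21.1 p [0.5418 0.2504 0.0527] z [-0.546  0.838 -0.002] y [-0.002 -0.004 -1.   ] j [ 0.43  0.56  0.    1.01 -0.   -0.14] F [-6.1 -5.8  8.2] T [-1.21  1.54 -0.12] w 0.0588
clock: 21.72
eef_pos: [0.5425, 0.2511, 0.0541]
tool_rot: [0.679, 0.201, -0.202, -0.677]
ft_force: [-4.7, -3.9, 2.9]
grip_width: 0.059
t 21.73 p [0.5425 0.2511 0.0541] z [-0.546  0.838 -0.002] y [-0.001 -0.002 -1.   ] j [ 0.43  0.56  0.    1.02 -0.   -0.14] F [-4.7 -3.9  2.9] T [-0.67  0.91 -0.14] w 0.059
```

View pics/w18c.png

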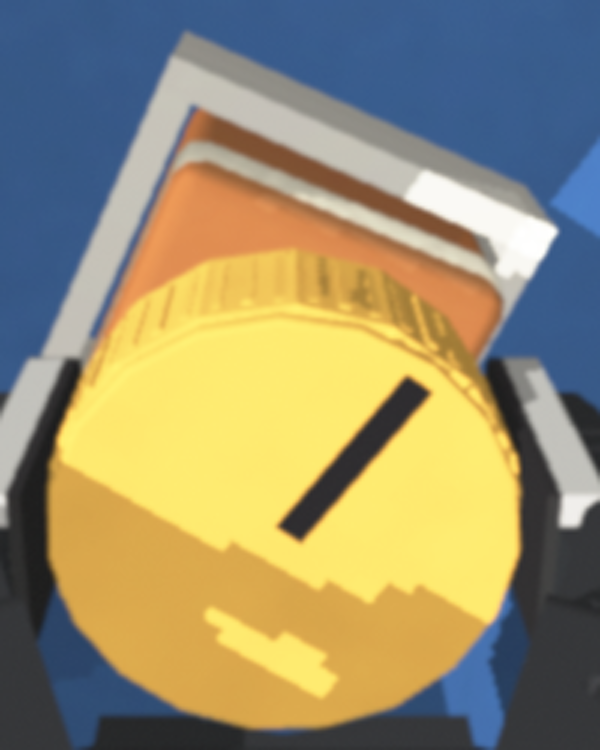

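View pics/w17c.png

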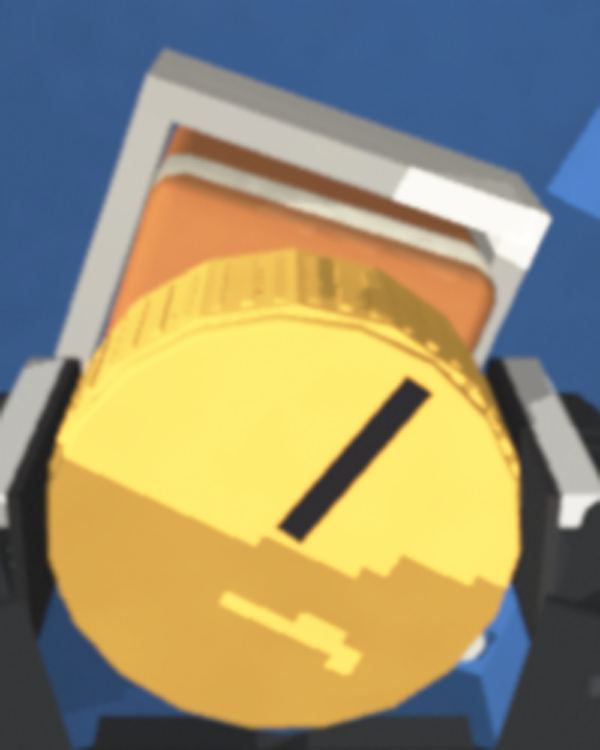

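The small lift took Fz from 8.2 to 2.9 N. Lifting in 1.5 mm steps: about −6 N would mean the jar hangs on the cap, about −0.6 N means only the cap does.

```bash
python3 -m handwheel '[[0,-0.02,0,0,0,0],[0,-0.04,0,0,0,0],[0,-0.06,0,0,0,0],[0,-0.06,0,0,0,0],[0,-0.06,0,0,0,0]]'; python3 -c "
from h import *
st(); snap('wrist','w19')
for i in range(3): snap('wrist','tmp');st()
crop('w19',180,140,380,390,3,'w19c')"
```

```text
clock: 22.4
eef_pos: [0.5435, 0.2525, 0.0562]
tool_rot: [0.678, 0.202, -0.201, -0.678]
ft_force: [-3.7, -3.2, 1.2]
grip_width: 0.0589
t 22.4 p [0.5435 0.2525 0.0562] z [-0.547  0.837 -0.001] y [ 0.002  0.    -1.   ] j [ 0.44  0.56  0.01  1.02 -0.   -0.14] F [-3.7 -3.2  1.2] T [-0.67  0.8  -0.12] w 0.0589
t 22.5 p [0.5435 0.2526 0.0562] z [-0.547  0.837 -0.001] y [ 0.002  0.    -1.   ] j [ 0.44  0.56  0.01  1.02 -0.   -0.14] F [-4.7 -3.5  1.4] T [-0.64  0.76 -0.13] w 0.0592
t 22.55 p [0.5435 0.2526 0.0562] z [-0.547  0.837 -0.001] y [ 0.002  0.    -1.   ] j [ 0.44  0.56  0.01  1.02 -0.   -0.14] F [-3.  -3.9  1.2] T [-0.68  0.73 -0.12] w 0.0593
t 22.6 p [0.5435 0.2526 0.0562] z [-0.547  0.837 -0.001] y [ 0.002  0.    -1.   ] j [ 0.44  0.56  0.01  1.02 -0.   -0.14] F [-3.9 -4.2  2.2] T [-0.66  0.75 -0.12] w 0.0586
```

View pics/w19c.png

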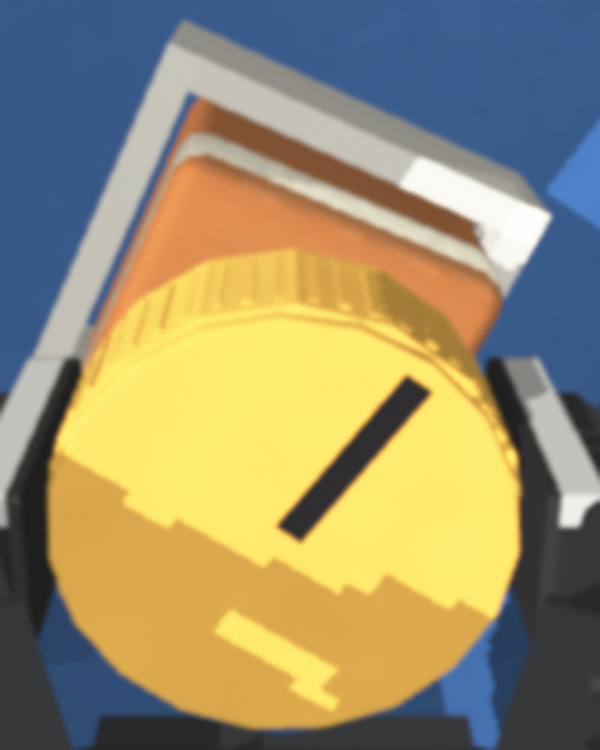

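```bash
python3 -m handwheel '[[0,-0.02,0,0,0,0],[0,-0.04,0,0,0,0],[0,-0.06,0,0,0,0],[0,-0.08,0,0,0,0],[0,-0.08,0,0,0,0]]'; python3 -c "
from h import *
st(); snap('wrist','w20')
for i in range(3): snap('wrist','tmp');st()
crop('w20',180,140,380,390,3,'w20c')"
```

```text
clock: 23.22
eef_pos: [0.544, 0.253, 0.0583]
tool_rot: [-0.678, -0.203, 0.201, 0.678]
ft_force: [0.8, -0.6, -0.9]
grip_width: 0.0594
t 23.23 p [0.544  0.253  0.0583] z [-0.547  0.837 -0.001] y [ 0.002  0.001 -1.   ] j [ 0.44  0.56  0.01  1.02 -0.   -0.14] F [ 0.8 -0.6 -0.9] T [-0.27  0.19  0.01] w 0.0594
t 23.32 p [0.5438 0.2529 0.0582] z [-0.547  0.837 -0.001] y [ 0.002  0.001 -1.   ] j [ 0.44  0.56  0.01  1.02 -0.   -0.14] F [-2.1 -1.  -1.8] T [-0.23  0.21 -0.01] w 0.059
t 23.38 p [0.5438 0.2529 0.0582] z [-0.547  0.837 -0.001] y [ 0.002  0.001 -1.   ] j [ 0.44  0.56  0.01  1.02 -0.   -0.14] F [-1.7 -0.9 -1.3] T [-0.24  0.23  0.01] w 0.0592
t 23.43 p [0.5437 0.2528 0.0582] z [-0.547  0.837 -0.001] y [ 0.002  0.001 -1.   ] j [ 0.44  0.56  0.01  1.02 -0.   -0.14] F [-1.5 -1.9 -1.9] T [-0.2   0.18 -0.05] w 0.0594
```

View pics/w20c.png

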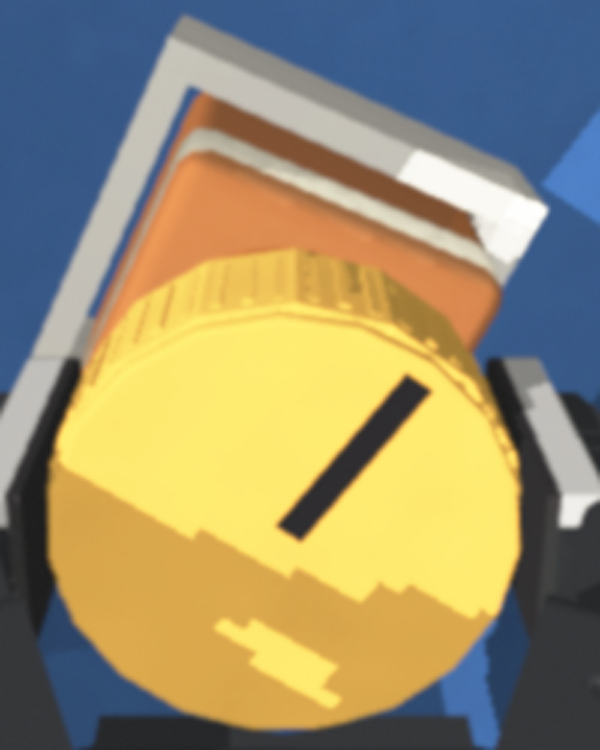

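```bash
python3 -m handwheel '[[0,-0.02,0,0,0,0],[0,-0.04,0,0,0,0],[0,-0.06,0,0,0,0],[0,-0.08,0,0,0,0],[0,-0.1,0,0,0,0]]'; python3 -c "
from h import *
st(); snap('wrist','w21')
for i in range(3): snap('wrist','tmp');st()
crop('w21',180,140,380,390,3,'w21c')"
```

```text
clock: 24.05
eef_pos: [0.5436, 0.2527, 0.0608]
tool_rot: [0.678, 0.202, -0.201, -0.678]
ft_force: [-1.3, -1.4, -2.1]
grip_width: 0.0591
t 24.05 p [0.5436 0.2527 0.0608] z [-0.547  0.837 -0.001] y [ 0.002  0.    -1.   ] j [ 0.44  0.55  0.01  1.03 -0.   -0.14] F [-1.3 -1.4 -2.1] T [-0.21  0.18 -0.  ] w 0.0591
t 24.15 p [0.5436 0.2527 0.0608] z [-0.547  0.837 -0.001] y [ 0.002  0.001 -1.   ] j [ 0.44  0.55  0.01  1.03 -0.   -0.14] F [-1.1 -1.6 -1.4] T [-0.29  0.22 -0.03] w 0.0594
t 24.2 p [0.5435 0.2526 0.0608] z [-0.547  0.837 -0.001] y [ 0.002  0.    -1.   ] j [ 0.44  0.55  0.01  1.03 -0.   -0.14] F [-0.2 -2.  -1.2] T [-0.26  0.29 -0.02] w 0.0589
t 24.25 p [0.5435 0.2526 0.0608] z [-0.547  0.837 -0.001] y [ 0.002  0.    -1.   ] j [ 0.44  0.55  0.01  1.03 -0.   -0.14] F [-0.7 -2.1 -1.8] T [-0.32  0.25  0.01] w 0.0591
```

View pics/w21c.png

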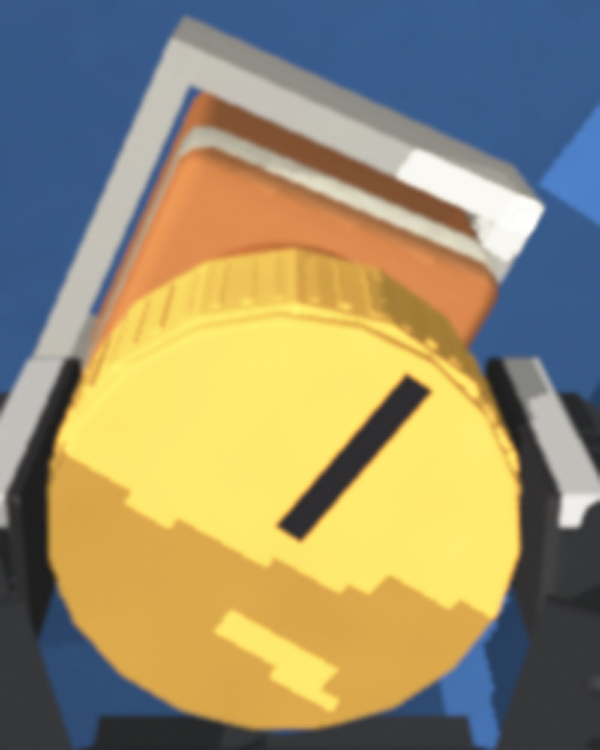

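Fz stays near −1.5 N after another 2.6 mm, so the jar's 5 N is not on the gripper. A strip of the neck is starting to show under the cap at crop (300,245). Lifting slowly to about 3 cm clear.

```bash
python3 -m handwheel '[[0,-0.15,0,0,0,0],[0,-0.3,0,0,0,0],[0,-0.5,0,0,0,0],[0,-0.7,0,0,0,0],[0,-0.8,0,0,0,0]]'; python3 -m handwheel '[[0,-0.2,0,0,0,0],[0,-0.4,0,0,0,0],[0,-0.6,0,0,0,0],[0,-0.75,0,0,0,0],[0,-0.8,0,0,0,0]]'; python3 -c "
from h import *
st(); snap('wrist','w22');snap('scene','s22');snap('top','t22')
crop('s22',270,150,420,290,4,'s22c')"
```

```text
clock: 24.88
eef_pos: [0.5441, 0.2531, 0.0816]
tool_rot: [-0.678, -0.203, 0.201, 0.678]
ft_force: [0.1, -0.6, -1.4]
grip_width: 0.059
clock: 25.5
eef_pos: [0.5436, 0.2527, 0.1011]
tool_rot: [-0.678, -0.203, 0.201, 0.678]
ft_force: [-0.1, -0.4, -0.3]
grip_width: 0.0587
t 25.5 p [0.5436 0.2527 0.1011] z [-0.547  0.837 -0.001] y [ 0.002  0.001 -1.   ] j [ 0.44  0.52  0.06  1.12 -0.   -0.14] F [-0.1 -0.4 -0.3] T [ 0.02 -0.02 -0.  ] w 0.0587
```

View pics/w22.png

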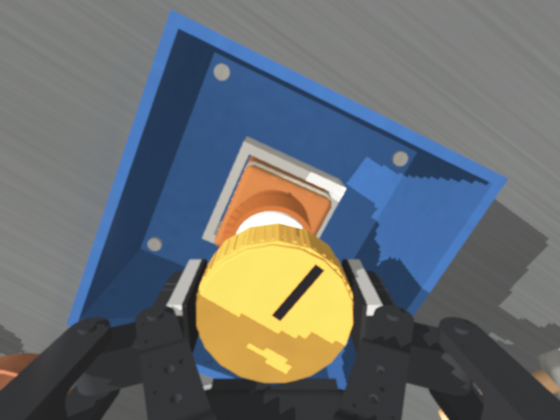

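View pics/s22c.png

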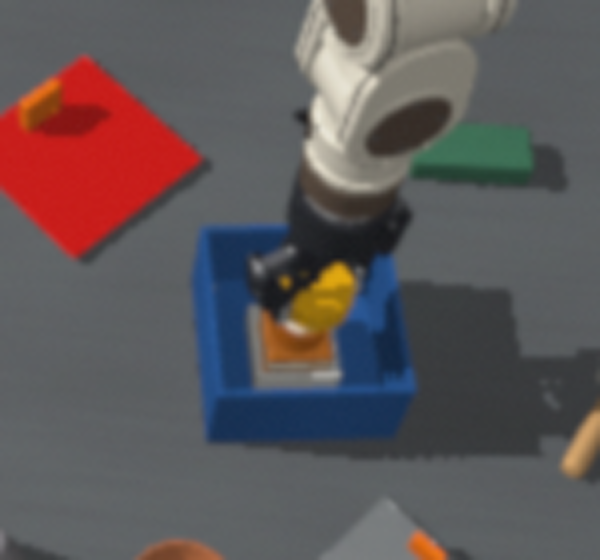

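View pics/t22.png

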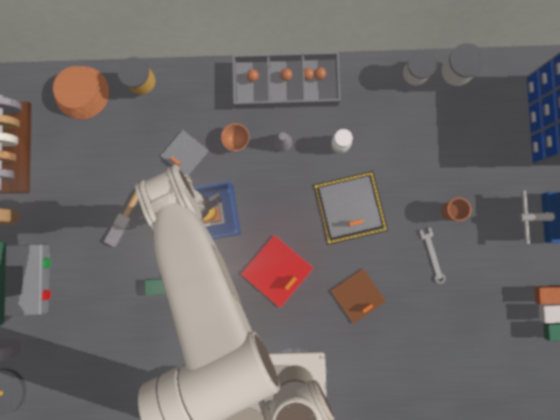

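The jar is down in its square seat with the white disc showing at w22 (272,225), and the cap is held level above it. Cap underside is at z≈0.112 against a mouth at 0.079, so it is about 33 mm clear. The lid is on the mat at t22 (351,208) and the other items have not moved. I'll let the arm settle, then hand in.

```bash
python3 -m handwheel '[[0,0,0,0,0,0],[0,0,0,0,0,0],[0,0,0,0,0,0],[0,0,0,0,0,0],[0,0,0,0,0,0]]'; python3 -c "
from h import *
st(); print(bot.job_done())"
```

```text
clock: 26.28
eef_pos: [0.5435, 0.2526, 0.1007]
tool_rot: [0.678, 0.202, -0.201, -0.678]
ft_force: [0.5, -0.6, -0.7]
grip_width: 0.0591
t 26.27 p [0.5435 0.2526 0.1007] z [-0.547  0.837 -0.001] y [ 0.002  0.    -1.   ] j [ 0.44  0.52  0.06  1.12 -0.   -0.14] F [ 0.5 -0.6 -0.7] T [ 0.06 -0.03  0.  ] w 0.0591
the job is handed in; nothing more can be done
None
```

I finished the job and handed it in at 26.3 s; the hand-in reports no verdict.

- **Lid:** I tipped it 30° by the tab with its far edge still on the rim. Then I lifted it off, laid it flat on the mat tab up, and let go. The last wrist view after release shows it inside the yellow border.
- **Cap:** I turned it 115° anticlockwise with no slip in the grip, while the seat held the jar. When I lifted in small steps, the vertical force settled near −1.5 N. That rules out the jar hanging on the cap, which would read about −5.5 N.
- **Final pose:** The cap is held level over the jar's mouth. It is about 33 mm clear, worked out from the lift height and not measured directly. The last pictures show the jar in its seat with the white disc exposed, and nothing else on the bench looks moved.

Checks that disagreed:
- **Cap angle:** The black line started at about 52° to the box's axes, not the 14–34° given. I chose 115° so the thread would be free under either reading.
- **Cap height:** The cap's top measured 2–3 mm higher than the text implies.
- **First lid height:** The first estimate, from the scene and top cameras, was about 8 mm low for the plate and 13 mm low for the tab top. The wrist-camera measurement matched the text to about 1 mm, so I used that one.

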